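Shift a yard-tractor gear selector from second to third on the test bench

ROBOT

A 6-joint arm with a two-finger parallel gripper is mounted at the origin on the work surface. World frame = base frame: x ahead of the robot, y to its left, z up, the work surface at z = 0. Lengths are in mm, angles in rad, forces in N, time in s.
With the tool pointing down it reaches from about 375 to 975 mm from the base axis. Payload 3.8 kg.
Tool frame: the origin (TCP) lies between the finger pads; the fingertips stand 11 mm ahead of it and the grasp point (between the pads) lies 8 mm behind it; z points along the fingers, y is the line along which they close (so a half turn about z gives the same grasp; the last joint's range is limited). The gripper opens to 88 mm and grips with 3 to 60 N. Pads are 18 mm wide; open, the fingers measure 123 mm over their backs; the gripper's body (75 mm by 187 mm) begins 45 mm behind the grasp point.
Start: joints at [1.309, 0.264, 1.604, -0, 1.274, -0.037], TCP at [150.463, 658.011, 249.706] pointing down, gripper open.
Joint ranges: [-2.63, 2.63], [-0.94, 2.18], [0.31, 2.57], [-1.31, 4.45], [0, 2.66], [-2.55, 2.55]. Speed limits (rad/s): [2.57, 2.57, 3.14, 3.14, 3.14, 3.14].

INTERFACE

Orientations are given as [roll, pitch, yaw] about the fixed x, y, z axes, in that order (R = Rz(yaw) Ry(pitch) Rx(roll)).
In Python, from cell import env, read_camera, camera_model gives the robot as it stands.
- The arm moves only by the tool play_rows, never from a script. Its argument "series" is a list of rows, each a list of 7 numbers: the shift along the world's x, y, z each as a share of 0.08 m, from -1 to 1, then the turn, a rotation vector about the world's x, y, z each as a share of 30 degrees, from -1 to 1, then the closure, from -1 (fully open) to 1 (shut), so that 0 is half open. A call has exactly 10 rows; each row shifts and turns the commanded pose from where the row before left it; what a row does not reach is not made up. A row lasts 1/10 s, in which the tool goes at most 50 mm and 8.59 degrees, less where a joint would pass 70% of its speed; a pose out of reach is approached as far as the arm can. A call with a number of a shift or a turn outside -1 to 1 is refused whole. A call with a gripper value outside its range is refused whole. The fingers move at their own pace and stop on an object; "newtons" is the grip in N (left out, the last holds). Time passes only in rows, so rows that do not move let the fingers close, or fill a call up. It gives the time, the measured TCP pose, the force, the opening and the grip force at its end, in the units of the state.
- env.state(): the state, without advancing time (a new reading comes with each control period).
- read_camera(name): name is "scene" or "top"; returns the picture (384x512x3 uint8, blue, green, red); there is no depth.
- camera_model(name): a dict with "fx", "fy", "cx", "cy" (pixels), "k1" (the pictures are not rectified: a ray, as slopes to the right and down, at radius r is drawn at 1 + k1 r^2 times it, then the intrinsics apply), "R" (3x3) and "t" (3): a world point X has camera coordinates R X + t. Camera axes: x right, y down, z forward; pixel columns grow to the right and rows downward; lengths in mm; the calibration is good to about 2 mm. A picture is of the moment at which its call begins. camera_model takes no time and is no camera call.
- env.job_done(): hands the job in; it is judged then, once.
The state is a dict: "clock": time; "joint_positions": joint angles; "qvel": joint speeds; "joint_efforts": joint torques, N m; "tool_pos": TCP position; "eef_rot": TCP orientation; "force": force on the tool from outside, world axes, zero at the start; "ft_torque": the same for the moment, N m; "width": finger opening in mm; "finger_force": force on a finger pad.
Only numpy, scipy, OpenCV 4.12 (cv2) and the standard library are available. Lean on these libraries where they do the work, as an engineer would, in place of code of your own. Each camera call takes 0.05 s, during which the arm holds its last target. There are 200 camera calls.

TASK

The gear selector on the bench has been left in second, the near left slot of its H-shaped gate (near and left as seen from the robot). Change it up to third as a driver does with an open hand, pushing the lever only with the fingertips or the outside of the fingers and never gripping it: forward into neutral, across to the right, then forward fully home in the far right slot, without forcing it and without slipping into first or fourth on the way. Leave the short yellow range lever and everything else on the bench as they are.

Things in the scene. Friction and masses are not known exactly. Their poses are not given: they have to be found in the camera images.
- selector: Gear selector, fixed: black housing (x -100 to 100, y -135 to 67 mm, 104 mm high) on a steel test plate (x -150 to 150, y -200 to 150 mm, 10 mm thick). Origin: on the bench, straight below the H gate's centre. +x is its forward (to first and third, away from the robot, turned by up to 0.4 rad), +y its left, z up. A yellow strip on top marks its rear, the driver's side.
- gate_centre (a point): Centre of the H gate, on the upper face of its aluminium plate; axes as the selector's. Two slots along x, 16 mm wide, centred at y = +15 (first ahead, second behind) and -15 mm (third ahead, fourth behind), ends at x = +-28 mm. Neutral channel across at x = 0, 18 mm wide between two round-nosed tongues (radius 7 mm). The stick is 12 mm thick, above the gate 13 mm square.
- gear_shift (a joint): Fore-and-aft angle of the gear lever, rad: 0 = neutral, negative = back (second or fourth, stop at -0.278), positive = forward (first or third, stop at +0.278). Its pivot, and that of gear_across, is 30 mm above the selector's origin. No spring or detent: friction holds the lever where it is left; 2 to 4 N at the knob moves it.
- gear_across (a joint): Sideways angle of the gear lever, rad: negative = left (first-second side, stop at -0.238), positive = right (third-fourth side, stop at +0.238); slot centres at -0.21 and +0.21. It passes 0 only with gear_shift within about 0.04 of neutral; the round noses lead it in from about 0.08. Same pivot and friction, no spring.
- gear_knob (a point): Centre of the lever's knob, 185 mm from the pivot along the stick (its z axis; x forward). Black block 32 x 32 x 50 mm (50 along z), a red pad 26 wide, 42 tall on each side, 42 mm across the pads, white H on top. With s = gear_shift, a = gear_across it is at x = 185 sin s, y = -185 sin a cos s, z = 30 + 185 cos a cos s mm in the selector's frame.
- range_tip (a point): Middle of the yellow round knob (26 mm thick, 32 mm tall) of the short range lever, which stands in its own slot 100 mm to the right of the gate's centre; the knob is 166 mm above the bench, its top 182 mm. To be left alone; it starts anywhere within 0.25 rad of upright and stays by friction.
- hexkey_large: Loose dark L-shaped hex key, 95 x 34 mm, 7 mm thick, lying on the test plate left of the housing. Origin: middle of the long arm's underside. To be left alone.
- hexkey_small: Loose dark L-shaped hex key, 75 x 26 mm, 6 mm thick, on the bench on the robot's side of the test plate. Origin: middle of the long arm's underside. To be left alone.
- spare_knob: Loose black spare knob, 38 mm wide, 53 mm tall, standing on the test plate right of the housing. Origin: centre of its underside. To be left alone.
- spray_can: Loose spray can, white with a blue label, 52 mm wide, 175 mm tall, standing on the bench to the left of the test plate. Origin: centre of its underside. To be left alone.
- knife: Loose black and red utility knife, 163 mm long, 21 mm tall, on the bench left of the test plate. Origin: underside, near its middle. To be left alone.
- screwdriver: Loose screwdriver with an orange handle, 190 mm long, 26 mm thick, on the bench at the near right corner of the test plate. Origin: its middle, underside. To be left alone.
- gas_cell: Loose gas cell of an analyser, 85 x 79 x 47 mm aluminium block with a copper-coloured top and two steel connectors 30 mm long on its -x side, on the bench right of the test plate. Origin: centre of its underside. To be left alone.

How it is judged (in metres and radians):
On the way, in this order (a step that is already met when the one before it is completed fails the run):
1. the lever stands in neutral on the right-hand side of the gate (value of joint gear_across above 0.12 rad and value of joint gear_shift between -0.12 and 0.12 rad), for 0.04 s.
2. the lever is pushed home in the third slot (value of joint gear_across above 0.15 rad and value of joint gear_shift above 0.235 rad), for 0.2 s.
At the end, for the whole second after the job is handed in: The gear lever rests in the third slot (gear_across above 0.15) within 0.043 rad of its forward stop (gear_shift above 0.235 of 0.278, about 8 mm at the knob), the range lever within 12 mm and every loose thing within 20 mm of where it was (all of step 2 and value of joint gear_shift below 0.3 rad and velocity of joint gear_shift between -0.05 and 0.05 rad/s and distance of range_tip from where it was at the start of the episode below 0.012 m and distance of each of hexkey_large, hexkey_small, spare_knob, spray_can, knife, screwdriver, gas_cell from where it was at the start of the episode below 0.02 m); the robot touches nothing.
It fails at once if the lever slips more than half way down the first (far left) or fourth (near right) slot ((value of joint gear_across below -0.1 rad and value of joint gear_shift above 0.16 rad) or (value of joint gear_across above 0.1 rad and value of joint gear_shift below -0.16 rad)).
It fails at once if the lever is gripped: its knob or stick pressed on two opposite sides at once with more than 1.5 N (((contact force between the fingers and gear_shift_c0 above 1.5 N or contact force between the fingers and gear_shift_c6 above 1.5 N) and (contact force between the fingers and gear_shift_c1 above 1.5 N or contact force between the fingers and gear_shift_c7 above 1.5 N)) or ((contact force between the fingers and gear_shift_c2 above 1.5 N or contact force between the fingers and gear_shift_c8 above 1.5 N) and (contact force between the fingers and gear_shift_c3 above 1.5 N or contact force between the fingers and gear_shift_c9 above 1.5 N))).
It fails at once if the lever is forced with more than 60 N (contact force between any of the arm, the fingers and gear_shift above 60 N).
It fails at once if the range lever is moved by more than 12 mm (distance of range_tip from where it was at the start of the episode above 0.012 m).
It fails at once if a loose thing is moved or lifted by more than 20 mm (distance of any of hexkey_large, hexkey_small, spare_knob, spray_can, knife, screwdriver, gas_cell from where it was at the start of the episode above 0.02 m).
It also fails if it takes over 64 s, if anything falls off the work surface, if the arm or the gripper's body presses on something with over 40 N, if the wrist force passes 120 N, or if a joint passes its speed limit or range.

## Working session

There is one attempt and no reset: what is moved stays moved. The work goes in short steps, Python scripts to look and compute and a tool call to move; the robot and the scene stay as the last step left them, time stands still between calls to the robot, and variables do not carry over. Pictures are saved under pics/ and viewed, at most 13 in all, crops included, and the job is handed in when it is done.

Besides the shell and the picture viewer there is one more tool, called as name([rows], argument=value, ...), one row to a line, values as JSON. play_rows: Moves the arm, as the interface text tells. Shift numbers are shares of 0.08 m and turn numbers shares of 30 degrees, none past 1 either way. Its arguments: {"type":"object","properties":{"series":{"type":"array","items":{"type":"array","items":{"type":"number","minimum":-1,"maximum":1}}},"newtons":{"type":"number"}},"required":["series"]}

```bash
mkdir -p pics; python3 - <<'E'
from cell import env, read_camera, camera_model
import cv2
for n in("scene","top"):
    im=read_camera(n); cv2.imwrite(f"pics/{n}0.png",cv2.resize(im,(800,600),interpolation=cv2.INTER_CUBIC))
    m=camera_model(n); print(n,m)
print(env.state())
E
```

```text
scene {'fx': 350.1945891007791, 'fy': 350.1945891007791, 'cx': 258.4162554210564, 'cy': 195.4753096038445, 'k1': -0.018996227382914864, 'R': array([[ 0.77102309,  0.63670788,  0.01124631],
       [ 0.50038137, -0.59482574, -0.62912703],
       [-0.39388054,  0.49069891, -0.77722114]]), 't': array([-393.2981776 , -143.04926695, 1267.98805104])}
top {'fx': 467.3756787777551, 'fy': 467.3756787777551, 'cx': 253.21124326156257, 'cy': 192.39883826322767, 'k1': -0.1589027472873429, 'R': array([[ 0.02938333, -0.99951487,  0.01032699],
       [-0.98599966, -0.03067944, -0.16390069],
       [ 0.164138  , -0.00536646, -0.98642279]]), 't': array([  13.34202063,  520.94219648, 1277.69834705])}
{'clock': 0.1, 'joint_positions': array([ 1.30907584e+00,  2.64676606e-01,  1.60524431e+00,  7.76551366e-06,
        1.27368563e+00, -3.68986504e-02]), 'qvel': array([-0.00179177, -0.00461076, -0.00180238,  0.0002108 , -0.00010166,
       -0.00031141]), 'joint_efforts': array([ 7.37325900e-04, -5.03618789e+01, -3.58073008e+01,  7.31214392e-02,
        2.31524633e-02, -4.34989431e-05]), 'tool_pos': array([150.31750758, 657.41367564, 248.50957797]), 'eef_rot': array([-3.13958040e+00, -8.17088556e-05,  2.91676845e+00]), 'force': array([ 0.14726466, -0.22496034, -0.63591751]), 'ft_torque': array([-0.01577747, -0.0066634 ,  0.01075484]), 'finger_force': 0.0, 'width': 88.0869765085981}
```

View pics/scene0.png

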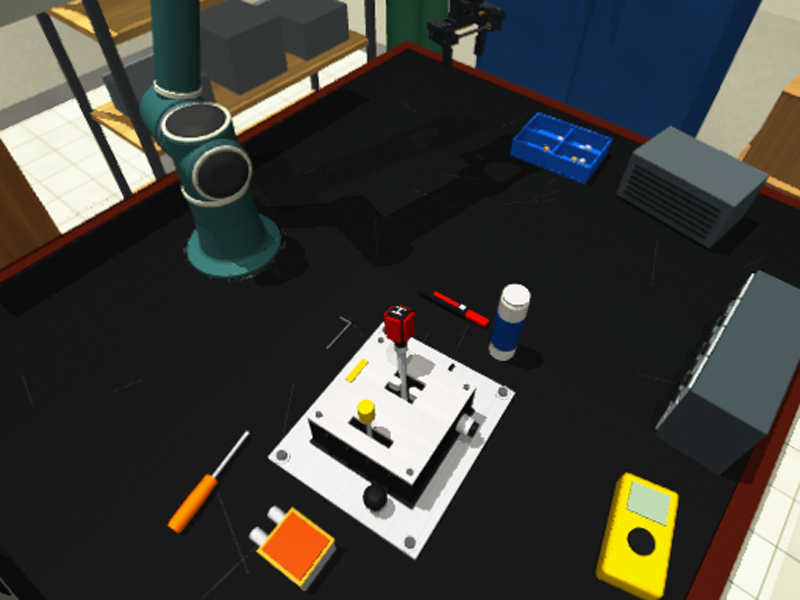

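View pics/top0.png

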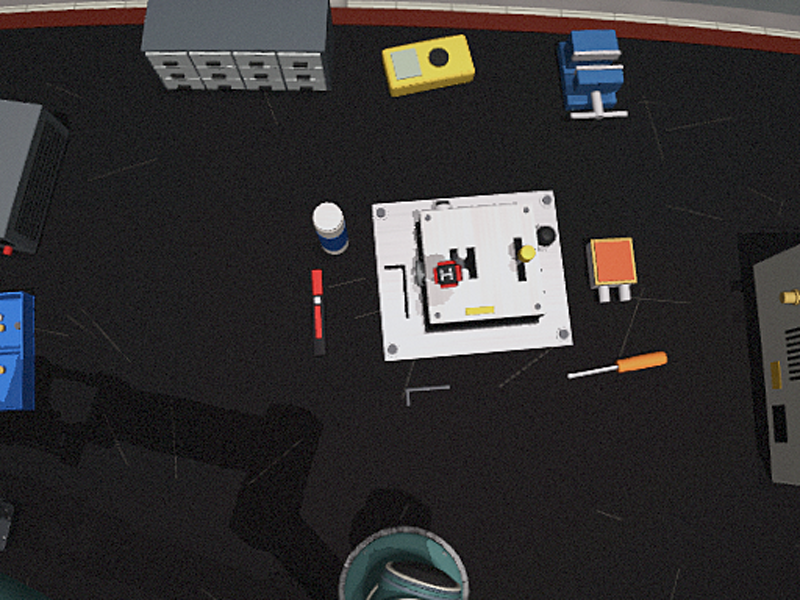

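Top picture: test plate corners near (373,205), (552,191), (572,345), (386,360). The knob's H is at (447,273), the yellow range knob at (527,253), the can at (328,215). The arm is clear of the view, and the selector is turned slightly.

```bash
cat > h.py <<'E'
import numpy as np, cv2
from cell import env, read_camera, camera_model
from scipy.optimize import least_squares
def proj(n,X):
    m=camera_model(n); K=np.array([[m['fx'],0,m['cx']],[0,m['fy'],m['cy']],[0,0,1]])
    c=np.atleast_2d(X)@m['R'].T+m['t']; s=c[:,:2]/c[:,2:]
    s=s*(1+m['k1']*(s**2).sum(1,keepdims=True)); return s*[m['fx'],m['fy']]+[m['cx'],m['cy']]
def ray(n,px,z):
    m=camera_model(n); f=lambda p: (proj(n,[p[0],p[1],z])[0]-px)
    return least_squares(f,[600,0]).x
def knob(s,a): return np.array([185*np.sin(s),-185*np.sin(a)*np.cos(s),30+185*np.cos(a)*np.cos(s)])
def toW(p,X):
    X=np.atleast_2d(X); c,s=np.cos(p[2]),np.sin(p[2])
    return np.c_[p[0]+c*X[:,0]-s*X[:,1],p[1]+s*X[:,0]+c*X[:,1],X[:,2]]
E
python3 - <<'E'
from h import *
px=np.array([[373,205],[552,191],[572,345],[386,360]])*.64
P=np.array([[150,150,10],[150,-200,10],[-150,-200,10],[-150,150,10]])
r=least_squares(lambda p:(proj('top',toW(p,P))-px).ravel(),[600,0,0]);p=r.x
print(p,r.fun.round(2)); np.save('pose.npy',p)
H=np.array([[100,67,104],[100,-135,104],[-100,-135,104],[-100,67,104]])
print((proj('top',toW(p,H))/.64).round(),(proj('scene',toW(p,P))/.64).round())
k=knob(-.26,-.21);print(k,toW(p,k),proj('top',toW(p,k+[-6,5,25]))/.64)
print('range',ray('top',np.array([527,252])*.64,182),'rangesel at upright',toW(p,[0,-100,166]))
print('can',ray('top',np.array([327,214])*.64,175))
im=read_camera('top');u=(proj('top',toW(p,[0,-30,104]))[0]).astype(int)
cv2.imwrite('pics/t1.png',cv2.resize(im[u[1]-60:u[1]+60,u[0]-80:u[0]+80],(800,600),interpolation=cv2.INTER_CUBIC));print(u)
E
```

```text
[ 5.78645621e+02 -8.69085207e+01  1.14385758e-01] [-0.62 -0.66  0.77 -0.34  0.51 -0.01 -0.61  0.87]
[[420. 212.]
 [533. 203.]
 [546. 314.]
 [431. 324.]] [[514. 391.]
 [413. 558.]
 [265. 456.]
 [381. 320.]]
[-47.5599021   37.26890824 204.85446574] [[527.14277723 -55.31148179 204.85446574]] [[448.2862398  282.33775657]]
range [ 584.99643459 -183.93910815] rangesel at upright [[ 590.05926945 -186.25502865  166.        ]]
can [640.67236138 148.14636882]
[307 168]
```

View pics/t1.png

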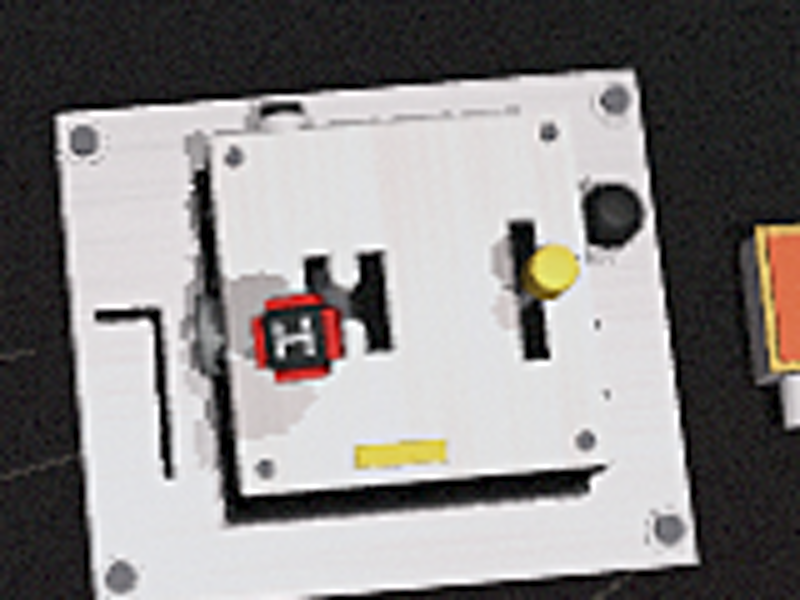

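Crop (origin px (227,108), 5x): H mark at (297,339), slot ends at (316,255), (371,252) and (380,351), range knob top at (552,268). The housing corners agree with the fit to about 2 mm.

```bash
cat >> h.py <<'E'
def go(sx,sy,z,yaw=None):
    "shift in mm from the present TCP to selector point (sx,sy,z) and share units"
    p=np.load('pose.npy'); st=env.state(); d=toW(p,[sx,sy,z])[0]-st['tool_pos']; print('to',(sx,sy,z),'mm',d.round(1),'shares',(d/80).round(3))
def sel():
    p=np.load('pose.npy'); t=env.state()['tool_pos']; c,s=np.cos(p[2]),np.sin(p[2]); d=t[:2]-p[:2]
    return np.array([c*d[0]+s*d[1],-s*d[0]+c*d[1],t[2]])
E
python3 - <<'E'
from h import *
o=np.array([227,108]); C=lambda a:np.array(a)/5.+o-0.4
px=np.r_[C([[208,133],[573,115],[607,468],[240,495],[316,255],[371,252],[380,351]]),np.array([[373,205],[552,191],[572,345],[386,360]])*.64]
P=np.array([[100,67,104],[100,-135,104],[-100,-135,104],[-100,67,104],[28,15,104],[28,-15,104],[-28,-15,104],[150,150,10],[150,-200,10],[-150,-200,10],[-150,150,10]])
r=least_squares(lambda p:(proj('top',toW(p,P))-px).ravel(),[600,0,0]);p=r.x
print(p,r.fun.round(1)); np.save('pose.npy',p)
h=C([297,339])
def top(q):
    return np.array([210*np.sin(q[0]),-210*np.sin(q[1])*np.cos(q[0]),30+210*np.cos(q[1])*np.cos(q[0])])
q=least_squares(lambda q:proj('top',toW(p,top(q)))[0]-h,[-.2,-.2]).x
print('s,a',q,knob(*q))
t=env.state()['eef_rot'];print('turn deg',np.degrees(p[2]+np.pi-t[2]))
go(-120,38,250);go(-120,38,206)
E
```

```text
[ 5.79598162e+02 -8.57689845e+01  1.09006756e-01] [ 0.4  0.8 -0.4 -0.6  1.1 -0.3  0.4  0.2  0.   0.4 -0.1  0.2  0.1  0.4
 -0.7 -1.3  0.7 -0.3 -0.1  0.  -1.3  0.3]
s,a [-0.20086363 -0.20602659] [-36.91039985  37.08494276 207.44669454]
turn deg 19.126540833464954
to (-120, 38, 250) mm [ 305.8 -718.6    1.3] shares [ 3.823 -8.982  0.017]
to (-120, 38, 206) mm [ 305.8 -718.6  -42.7] shares [ 3.823 -8.982 -0.533]
```

play_rows([
  [0.22,-0.5,0,0,0,0.13,1],
  [0.22,-0.5,0,0,0,0.13,1],
  [0.22,-0.5,0,0,0,0.13,1],
  [0.22,-0.5,0,0,0,0.13,1],
  [0.22,-0.5,0,0,0,0.118,1],
  [0.22,-0.5,0,0,0,0,1],
  [0.22,-0.5,0,0,0,0,1],
  [0.22,-0.5,0,0,0,0,1],
  [0.22,-0.5,0,0,0,0,1],
  [0.22,-0.5,0,0,0,0,1],
], newtons=20)

```text
clock: 1.15
tool_pos: [326.6, 256.3, 249.6]
eef_rot: [3.142, 0.0, -3.032]
force: [0.6, 0.2, 0.2]
width: 10.4
finger_force: 0.0
```

play_rows([
  [0.2,-0.5,0,0,0,0,1],
  [0.2,-0.5,0,0,0,0,1],
  [0.2,-0.5,0,0,0,0,1],
  [0.2,-0.5,0,0,0,0,1],
  [0.2,-0.5,0,0,0,0,1],
  [0.2,-0.5,0,0,0,0,1],
  [0.2,-0.5,0,0,0,0,1],
  [0.2,-0.48,0,0,0,0,1],
  [0,0,0,0,0,0,1],
  [0,0,0,0,0,0,1],
])

```text
clock: 2.15
tool_pos: [454.2, -61.0, 249.3]
eef_rot: [3.141, -0.001, -3.035]
force: [-0.7, -0.0, -0.6]
width: 0.4
finger_force: 0.0
```

```bash
python3 - <<'E'
from h import *
s=env.state();print(s['clock'],s['eef_rot'],s['force'],s['width'],sel(),np.load('pose.npy')[2]+np.pi);go(-120,38,206);go(-21-12,38,206);print(toW([0,0,.109],[80,0,0]))
im=read_camera('top');cv2.imwrite('pics/t2.png',cv2.resize(im[90:250,200:413],(798,600),interpolation=cv2.INTER_CUBIC))
E
```

```text
2.15 [ 3.14072248e+00 -1.20769580e-03 -3.03493993e+00] [-0.66028784 -0.04344739 -0.61722063] 0.4170476919722819 [-121.9798325    38.30267553  249.25505005] 3.2505994097971493
to (-120, 38, 206) mm [  2.   -0.1 -43.3] shares [ 0.025 -0.001 -0.541]
to (-33, 38, 206) mm [ 88.5   9.4 -43.3] shares [ 1.106  0.117 -0.541]
[[79.52523034  8.7027432   0.        ]]
```

View pics/t2.png

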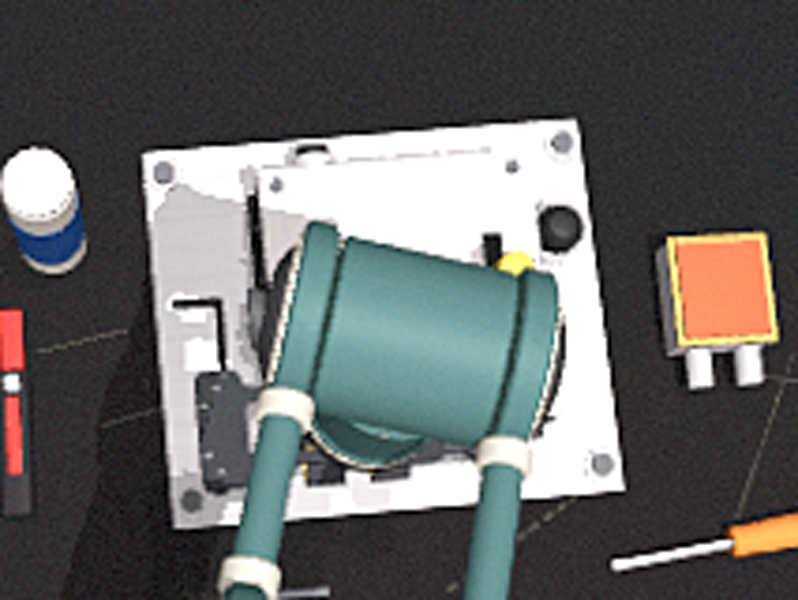

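The top camera is blocked by the arm, so I go on by contact force and the scene camera. Descending and edging forward.

play_rows([
  [0,0,-0.18,0,0,0,1],
  [0,0,-0.18,0,0,0,1],
  [0,0,-0.18,0,0,0,1],
  [0.12,0.013,0,0,0,0,1],
  [0.12,0.013,0,0,0,0,1],
  [0.12,0.013,0,0,0,0,1],
  [0.05,0.005,0,0,0,0,1],
  [0.05,0.005,0,0,0,0,1],
  [0,0,0,0,0,0,1],
  [0,0,0,0,0,0,1],
])

```text
clock: 3.2
tool_pos: [491.3, -56.5, 206.6]
eef_rot: [-3.142, -0.0, -3.032]
force: [0.1, 0.1, 0.7]
width: 0.7
finger_force: 0.0
```

```bash
python3 - <<'E'
from h import *
p=np.load('pose.npy');print(sel(),env.state()['force'])
u=proj('scene',toW(p,knob(-.2,-.21)))[0].astype(int);print(u,[ (n,(proj('scene',toW(p,knob(s,-.21)))[0]).round(1)) for n,s in(('-.2',-.2),('0',0))])
im=read_camera('scene');cv2.imwrite('pics/s1.png',cv2.resize(im[u[1]-60:u[1]+60,u[0]-80:u[0]+80],(800,600),interpolation=cv2.INTER_CUBIC))
E
```

```text
[-84.60702351  38.69166743 206.60339718] [0.08058473 0.10930103 0.74165573]
[254 206] [('-.2', array([254.9, 206.5])), ('0', array([267.6, 212. ]))]
```

View pics/s1.png

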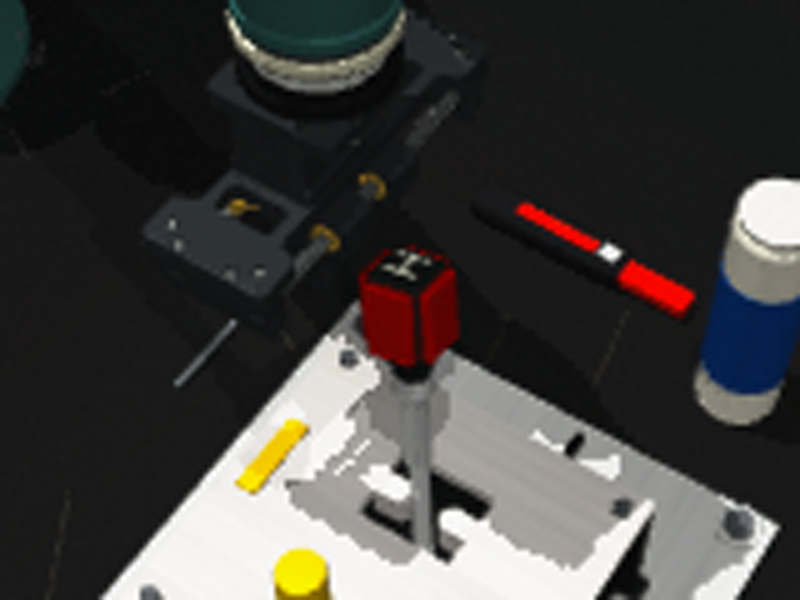

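The scene crop shows the knob at (410,305), matching the estimate (s about -0.2, left). The fingers stand just behind it, and the force shows no contact yet.

play_rows([
  [0.03,0.003,0,0,0,0,1],
  [0.03,0.003,0,0,0,0,1],
  [0.03,0.003,0,0,0,0,1],
  [0.03,0.003,0,0,0,0,1],
  [0.03,0.003,0,0,0,0,1],
  [0.03,0.003,0,0,0,0,1],
  [0.03,0.003,0,0,0,0,1],
  [0,0,0,0,0,0,1],
  [0,0,0,0,0,0,1],
  [0,0,0,0,0,0,1],
])

```text
clock: 4.25
tool_pos: [507.8, -54.7, 206.5]
eef_rot: [3.141, -0.0, -3.032]
force: [-3.5, -0.4, 2.8]
width: 0.2
finger_force: 1.6
```

play_rows([
  [0.05,0.0055,0,0,0,0,1],
  [0.05,0.0055,0,0,0,0,1],
  [0.05,0.0055,0,0,0,0,1],
  [0.05,0.0055,0,0,0,0,1],
  [0.05,0.0055,0,0,0,0,1],
  [0.05,0.0055,0,0,0,0,1],
  [0.05,0.0055,0,0,0,0,1],
  [0.05,0.0055,0,0,0,0,1],
  [0,0,0,0,0,0,1],
  [0,0,0,0,0,0,1],
])

```text
clock: 5.25
tool_pos: [540.5, -51.2, 206.4]
eef_rot: [-3.141, 0.001, -3.032]
force: [-0.7, 0.1, -0.3]
width: 0.9
finger_force: 0.1
```

```bash
python3 - <<'E'
from h import *
p=np.load('pose.npy');print(sel(),env.state()['force'])
def top(s,a): return knob(s,a)+(knob(s,a)-[0,0,30])*25/185
for s in(-.1,-.05,0,.05):print(s,((proj('scene',toW(p,top(s,-.21)))[0]-[174,146])*5).round())
im=read_camera('scene');cv2.imwrite('pics/s2.png',cv2.resize(im[146:266,174:334],(800,600),interpolation=cv2.INTER_CUBIC))
E
```

```text
[-35.07501585  38.56393472 206.35511332] [-0.74299986  0.07864298 -0.33842146]
-0.1 [439. 275.]
-0.05 [457. 283.]
0 [476. 293.]
0.05 [494. 303.]
```

View pics/s2.png

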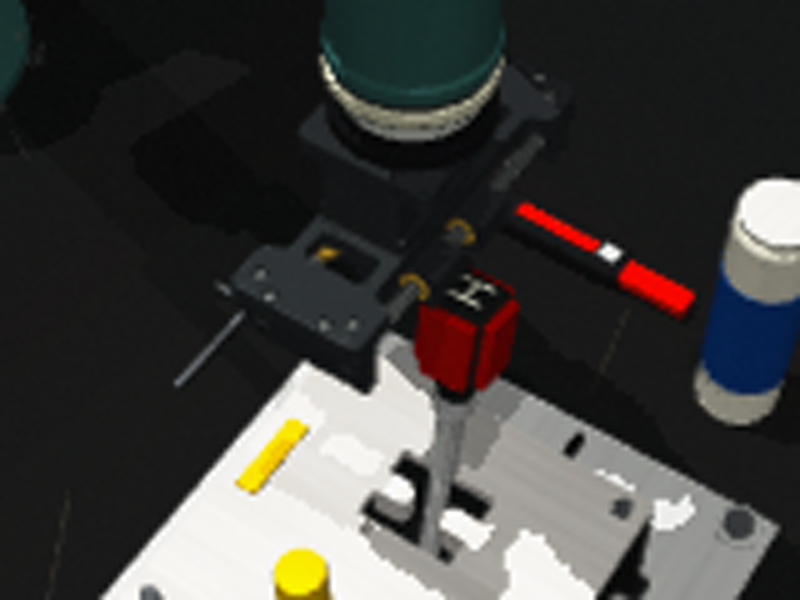

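Scene crop: the H at (471,293) puts the lever at s about -0.01, which is neutral, still on the left. Next: go round to the knob's left side.

play_rows([
  [-0.16,-0.017,0,0,0,0,1],
  [-0.16,-0.017,0,0,0,0,1],
  [-0.04,0.35,0,0,0,0,1],
  [-0.04,0.35,0,0,0,0,1],
  [0,0,0,0,0,0,1],
  [0.37,0.041,0,0,0,0,1],
  [0.37,0.041,0,0,0,0,1],
  [0,0,0,0,0,0,1],
  [0.01,-0.08,0,0,0,0,1],
  [0,0,0,0,0,0,1],
])

```text
clock: 6.3
tool_pos: [567.0, 0.9, 206.2]
eef_rot: [-3.141, -0.001, -3.033]
force: [0.4, -0.1, -0.2]
width: 0.5
finger_force: 0.0
```

```bash
python3 - <<'E'
from h import *
print(sel(),env.state()['force']);go(0,60,206)
E
```

```text
[ -3.105623    87.51219316 206.20505022] [ 0.36531668 -0.12749419 -0.22269076]
to (0, 60, 206) mm [  6.1 -27.   -0.2] shares [ 0.076 -0.338 -0.003]
```

play_rows([
  [0.02,-0.06,0,0,0,0,1],
  [0.02,-0.06,0,0,0,0,1],
  [0.01,-0.06,0,0,0,0,1],
  [0.0065,-0.06,0,0,0,0,1],
  [0.0065,-0.06,0,0,0,0,1],
  [0.0065,-0.06,0,0,0,0,1],
  [0.0065,-0.06,0,0,0,0,1],
  [0.0065,-0.06,0,0,0,0,1],
  [0.0065,-0.06,0,0,0,0,1],
  [0.0065,-0.06,0,0,0,0,1],
])

```text
clock: 7.3
tool_pos: [575.8, -46.4, 206.4]
eef_rot: [-3.141, -0.0, -3.032]
force: [-0.3, 2.7, 1.8]
width: 0.4
finger_force: 1.4
```

play_rows([
  [0.0065,-0.06,0,0,0,0,1],
  [0.0065,-0.06,0,0,0,0,1],
  [0.0065,-0.06,0,0,0,0,1],
  [0.0065,-0.06,0,0,0,0,1],
  [0.0065,-0.06,0,0,0,0,1],
  [0.0065,-0.06,0,0,0,0,1],
  [0.003,-0.03,0,0,0,0,1],
  [0.003,-0.03,0,0,0,0,1],
  [0,0,0,0,0,0,1],
  [0,0,0,0,0,0,1],
])

```text
clock: 8.3
tool_pos: [579.0, -79.8, 206.2]
eef_rot: [-3.141, -0.001, -3.032]
force: [-0.6, -0.0, 0.5]
width: 0.5
finger_force: 0.0
```

```bash
python3 - <<'E'
from h import *
p=np.load('pose.npy');print(sel(),env.state()['force'])
def top(s,a): return knob(s,a)+(knob(s,a)-[0,0,30])*25/185
for s in(-.1,0):
  for a in(.1,.15,.21,.24):print(s,a,((proj('scene',toW(p,top(s,a)))[0]-[174,146])*5).round())
im=read_camera('scene');cv2.imwrite('pics/s3.png',cv2.resize(im[146:266,174:334],(800,600),interpolation=cv2.INTER_CUBIC))
E
```

```text
[5.63763660e-02 5.97413537e+00 2.06198377e+02] [-0.58200361 -0.0127964   0.52816012]
-0.1 0.1 [363. 361.]
-0.1 0.15 [350. 378.]
-0.1 0.21 [335. 400.]
-0.1 0.24 [327. 411.]
0 0.1 [401. 381.]
0 0.15 [388. 399.]
0 0.21 [373. 420.]
0 0.24 [365. 432.]
```

View pics/s3.png

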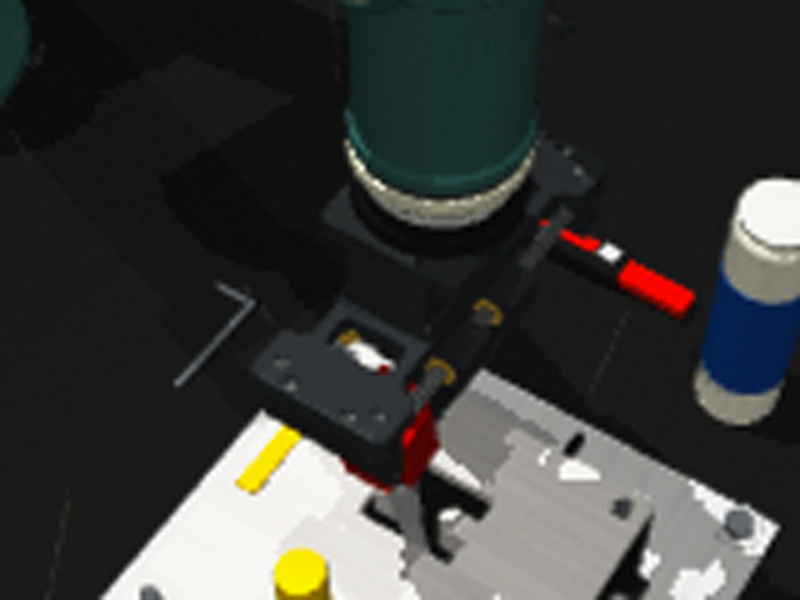

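play_rows([
  [0.002,-0.02,0,0,0,0,1],
  [0.002,-0.02,0,0,0,0,1],
  [0,0,0,0,0,0,1],
  [0.016,0.15,0,0,0,0,1],
  [-0.35,-0.04,0,0,0,0,1],
  [-0.35,-0.04,0,0,0,0,1],
  [-0.35,-0.04,0,0,0,0,1],
  [0,0,0,0,0,0,1],
  [0,0,0,0,0,0,1],
  [0,0,0,0,0,0,1],
])

```text
clock: 9.35
tool_pos: [498.1, -80.1, 207.1]
eef_rot: [-3.141, 0.002, -3.032]
force: [-0.2, 0.6, -0.2]
width: 0.4
finger_force: 0.0
```

```bash
python3 - <<'E'
from h import *
p=np.load('pose.npy');print(sel(),env.state()['force']);go(-90,-38,204)
im=read_camera('scene');cv2.imwrite('pics/s4.png',cv2.resize(im[166:286,174:334],(800,600),interpolation=cv2.INTER_CUBIC))
E
```

```text
[-80.41718267  14.46912383 207.09059042] [-0.20312529  0.55407767 -0.19063746]
to (-90, -38, 204) mm [ -3.8 -53.2  -3.1] shares [-0.048 -0.665 -0.039]
```

View pics/s4.png

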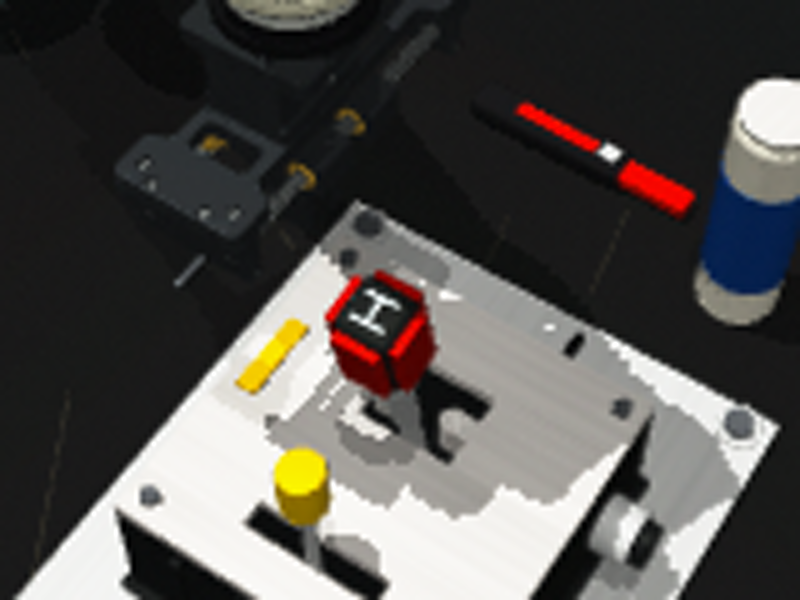

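Scene crop: the H at (376,311) gives s about 0 and a about 0.19, so the lever is in neutral on the right. Now behind it, then forward.

play_rows([
  [0.03,-0.22,-0.02,0,0,0,1],
  [0.03,-0.22,-0.02,0,0,0,1],
  [0.03,-0.22,0,0,0,0,1],
  [0,0,0,0,0,0,1],
  [0.2,0.022,0,0,0,0,1],
  [0.2,0.022,0,0,0,0,1],
  [0.05,0.005,0,0,0,0,1],
  [0.05,0.005,0,0,0,0,1],
  [0.05,0.005,0,0,0,0,1],
  [0,0,0,0,0,0,1],
])

```text
clock: 10.4
tool_pos: [548.4, -128.0, 203.3]
eef_rot: [3.142, -0.0, -3.032]
force: [0.2, -0.3, 0.2]
width: 0.3
finger_force: 0.0
```

```bash
python3 - <<'E'
from h import *
print(sel(),env.state()['force']);go(10,-40,203)
E
```

```text
[-35.60924119 -38.53917957 203.2510415 ] [ 0.18420087 -0.25719507  0.2258219 ]
to (10, -40, 203) mm [45.5  3.5 -0.3] shares [ 0.569  0.044 -0.003]
```

play_rows([
  [0.04,0.003,0,0,0,0,1],
  [0.04,0.003,0,0,0,0,1],
  [0.04,0.003,0,0,0,0,1],
  [0.04,0.003,0,0,0,0,1],
  [0.04,0.003,0,0,0,0,1],
  [0.04,0.003,0,0,0,0,1],
  [0.04,0.003,0,0,0,0,1],
  [0.04,0.003,0,0,0,0,1],
  [0,0,0,0,0,0,1],
  [0,0,0,0,0,0,1],
])

```text
clock: 11.4
tool_pos: [574.1, -126.4, 203.2]
eef_rot: [-3.141, 0.001, -3.032]
force: [-1.3, 0.3, -0.3]
width: 0.3
finger_force: 0.2
```

play_rows([
  [0.04,0.003,0,0,0,0,1],
  [0.04,0.003,0,0,0,0,1],
  [0.04,0.003,0,0,0,0,1],
  [0.04,0.003,0,0,0,0,1],
  [0.03,0.003,0,0,0,0,1],
  [0.02,0.002,0,0,0,0,1],
  [0.02,0.002,0,0,0,0,1],
  [0.01,0.001,0,0,0,0,1],
  [0,0,0,0,0,0,1],
  [0,0,0,0,0,0,1],
])

```text
clock: 12.4
tool_pos: [591.1, -126.7, 202.2]
eef_rot: [-3.139, -0.005, -3.032]
force: [-6.7, -5.9, 0.6]
width: 0.6
finger_force: 3.5
```

play_rows([
  [0.01,0.001,0,0,0,0,1],
  [0.01,0.001,0,0,0,0,1],
  [0.01,0.001,0,0,0,0,1],
  [0,0,0,0,0,0,1],
  [0,0,0,0,0,0,1],
  [0,0,0,0,0,0,1],
  [0,0,0,0,0,0,1],
  [0,0,0,0,0,0,1],
  [0,0,0,0,0,0,1],
  [0,0,0,0,0,0,1],
])

```text
clock: 13.4
tool_pos: [593.3, -126.6, 201.9]
eef_rot: [-3.139, -0.006, -3.032]
force: [-6.4, -5.9, -0.9]
width: 0.7
finger_force: 3.6
```

```bash
python3 - <<'E'
from h import *
p=np.load('pose.npy');print(sel(),env.state()['force'])
def top(s,a): return knob(s,a)+(knob(s,a)-[0,0,30])*25/185
for s in(.15,.2,.24,.278):print(s,((proj('scene',toW(p,top(s,.21)))[0]-[174,166])*5).round())
im=read_camera('scene');cv2.imwrite('pics/s5.png',cv2.resize(im[166:286,174:334],(800,600),interpolation=cv2.INTER_CUBIC))
E
```

```text
[  9.15184916 -42.07141639 201.92934483] [-6.40164595 -5.90957515 -0.86346075]
0.15 [431. 355.]
0.2 [451. 368.]
0.24 [467. 378.]
0.278 [482. 388.]
```

View pics/s5.png

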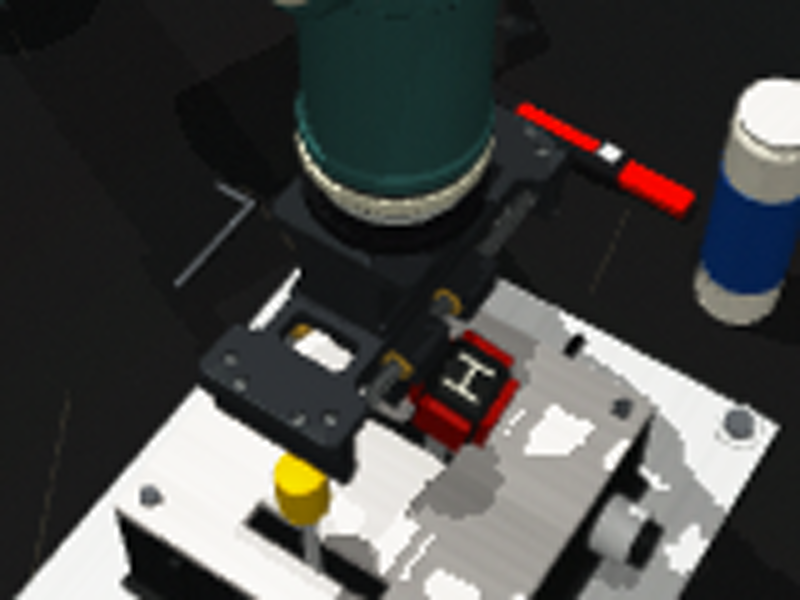

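Scene crop: the H at (469,377) puts s at about 0.25 in the third slot, and the range knob hasn't moved. A little further, until it sits on the stop.

play_rows([
  [0.015,0.001,0,0,0,0,1],
  [0.015,0.001,0,0,0,0,1],
  [0.015,0.001,0,0,0,0,1],
  [0.01,0.001,0,0,0,0,1],
  [0,0,0,0,0,0,1],
  [0,0,0,0,0,0,1],
  [0,0,0,0,0,0,1],
  [0,0,0,0,0,0,1],
  [0,0,0,0,0,0,1],
  [0,0,0,0,0,0,1],
])

```text
clock: 14.45
tool_pos: [597.9, -125.7, 201.6]
eef_rot: [-3.14, -0.005, -3.032]
force: [-4.7, -4.4, -2.5]
width: 0.8
finger_force: 2.8
```

play_rows([
  [0.015,0.001,0,0,0,0,1],
  [0.015,0.001,0,0,0,0,1],
  [0.01,0.001,0,0,0,0,1],
  [0,0,0,0,0,0,1],
  [0,0,0,0,0,0,1],
  [0,0,0,0,0,0,1],
  [0,0,0,0,0,0,1],
  [0,0,0,0,0,0,1],
  [0,0,0,0,0,0,1],
  [0,0,0,0,0,0,1],
])

```text
clock: 15.45
tool_pos: [601.3, -125.1, 201.5]
eef_rot: [-3.14, -0.005, -3.032]
force: [-4.7, -3.8, -2.6]
width: 0.2
finger_force: 2.5
```

play_rows([
  [0.015,0.001,0,0,0,0,1],
  [0.015,0.001,0,0,0,0,1],
  [0.01,0.001,0,0,0,0,1],
  [0,0,0,0,0,0,1],
  [0,0,0,0,0,0,1],
  [0,0,0,0,0,0,1],
  [0,0,0,0,0,0,1],
  [0,0,0,0,0,0,1],
  [0,0,0,0,0,0,1],
  [0,0,0,0,0,0,1],
])

```text
clock: 16.45
tool_pos: [602.8, -125.1, 201.2]
eef_rot: [-3.141, -0.008, -3.032]
force: [-8.0, -4.2, -0.3]
width: 0.5
finger_force: 4.7
```

```bash
python3 - <<'E'
from h import *
print(sel(),env.state()['force'])
im=read_camera('scene');cv2.imwrite('pics/s6.png',cv2.resize(im[166:286,174:334],(800,600),interpolation=cv2.INTER_CUBIC))
E
```

```text
[ 18.81057648 -41.65057664 201.19129878] [-8.02788081 -4.18553708 -0.2584553 ]
```

View pics/s6.png

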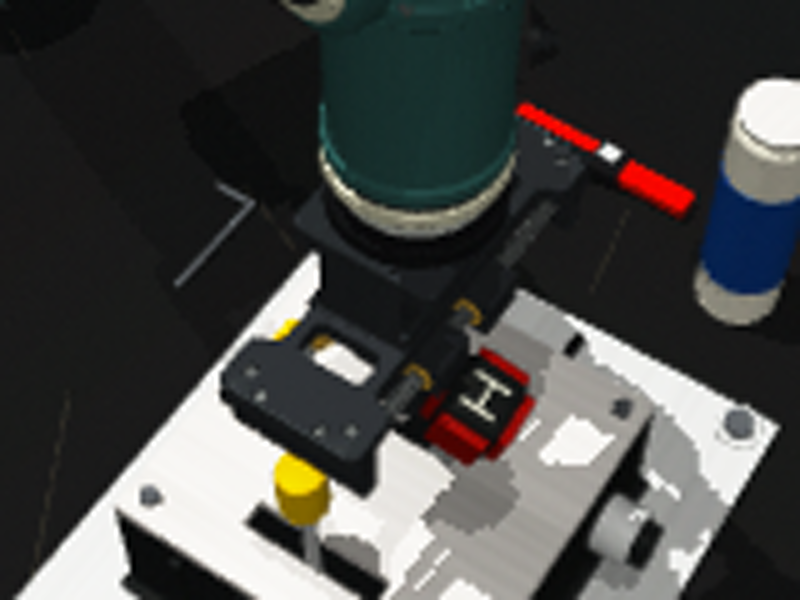

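The H is now at (484,396), beyond the predicted stop position of (482,388), and the force is rising, so the lever is home. Retreating straight back.

play_rows([
  [-0.05,-0.005,0,0,0,0,1],
  [-0.1,-0.011,0,0,0,0,1],
  [-0.2,-0.022,0,0,0,0,1],
  [-0.3,-0.033,0,0,0,0,1],
  [-0.3,-0.033,0,0,0,0,1],
  [-0.3,-0.033,0.2,0,0,0,1],
  [0,0,0.3,0,0,0,1],
  [0,0,0.2,0,0,0,1],
  [0,0,0,0,0,0,1],
  [0,0,0,0,0,0,1],
])

```text
clock: 17.5
tool_pos: [506.6, -134.7, 259.7]
eef_rot: [-3.141, 0.002, -3.032]
force: [0.2, -0.6, -0.4]
width: 0.5
finger_force: 0.0
```

```bash
python3 - <<'E'
from h import *
print(sel(),env.state()['force'])
im=read_camera('scene');cv2.imwrite('pics/s7.png',cv2.resize(im[166:286,174:334],(800,600),interpolation=cv2.INTER_CUBIC))
E
```

```text
[-77.8461798  -40.71790268 259.74441793] [ 0.19536429 -0.59198077 -0.41392743]
```

View pics/s7.png

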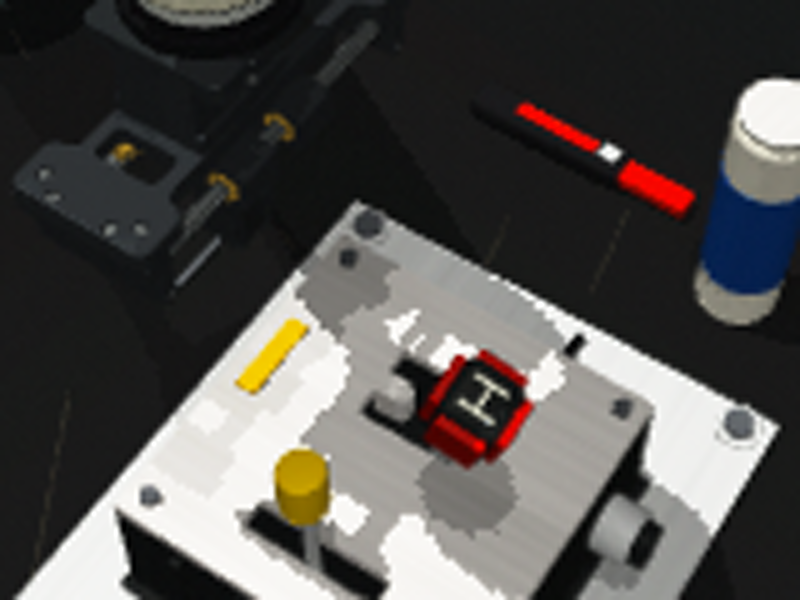

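The lever stayed home in third, with the H at (484,398). The range lever is unmoved and the hand is clear.

```bash
python3 -c "
from cell import env
print(env.job_done())"
```

```text
the job is handed in; nothing more can be done
None
```

The gear lever is in third, on its forward stop, moved only by pushing with closed fingers (force readings stayed under about 10 N). In the last picture the range lever, can and knife hadn't moved; the other loose things weren't re-checked. The job is handed in, but no verdict was returned.

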